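Unlock the plate press and press the seal on

TASK

Press the pink sealing mat onto the well plate in the bench press. First move the white blue-capped bottle that blocks the red lock bar and stand it upright, wholly on the round blue mat; then pull the lock bar out as far as it goes, which frees the crank, and wind the crank clockwise (seen from above) until the black pressing foot just meets the plate, plus a further quarter turn, and let go. Do not shift the plate or disturb anything else.

Things in the scene. Friction and masses are not known exactly. Their poses are not given: they have to be found in the camera images.
- press: White bench screw press, bolted down. Origin on the table on the vertical axis of the screw; z up. Base 190 x 190 x 25 mm; two steel columns (radius 9) at y = +-68 mm; head 60 (x) x 200 (y) mm with its top at z = 160 mm; the steel crank turns on top of the head about the press's z axis. The head is long along the press's y axis and the lock bar slides out toward its +y. The plate and foot are under the head.
- lock (a joint): Travel of the red lock bar in m along the press's +y: 0 pushed in (starts within 4 mm of it), 0.038 fully out against its stop; friction about 2.5 N, stays where left. While it is in, its fork stands astride the crank arm and the crank cannot turn; the crank is clear from 0.030 on. The bar is 34 mm wide, its top at z = 176 mm, its outer end at press y = 130 mm + joint value.
- lock_tab (a point): Centre of the upright red tab on the lock bar, where to pinch it: 14 mm thick along the press's x, 26 mm along y, from z = 175 to 223 mm; this point is at 204 mm. It moves with the bar (press y = 116 mm + joint value).
- crank (a joint): Crank angle in rad, 0 when parked with the arm along the press's +y (under the lock), growing clockwise seen from above, up to 6.9. A full turn lowers the carriage and the foot 20 mm. Friction 0.15 N m: it stays where left.
- crank_grip (a point): Point on the black upright crank knob to grip: knob 24 mm in diameter, spins freely on its pin, so it can be held at one gripper yaw all the way round. It is 60 mm from the screw axis; the knob reaches from z = 179 to 229 mm, this point at 207 mm. The arm (14 mm wide, top at 178 mm) ends 72 mm from the axis.
- foot_face (a point): Centre of the underside of the black pressing foot (100 x 75 x 12 mm) hanging under the carriage on springs; at z = 81 mm when the crank is at 0. It goes down with the crank until it meets the plate. Two orange rods on it rise out of the carriage as the springs give.
- foot (a joint): Spring compression of the foot in m: 0 while it hangs free; once the foot rests on the plate it grows 5 mm for each quarter turn of the crank (slightly less, as contact gives a little). Stiffness 2.5 N per mm.
- plate_top (a point): Centre of the top of the pink sealing mat on the white six-well plate (128 x 86 x 25 mm high in all, loose), which lies ready on the aluminium bed of the press under the foot. The bed height varies, so that the gap to the foot is 4 to 14 mm at the start.
- bottle_cap (a point): Point on the axis of the white, blue-capped bottle at the middle of its cap, 200 mm above its underside. Cap 40 mm in diameter, 30 mm high; bottle body 54 mm in diameter; 215 mm tall; about 0.3 kg. It starts standing on the table just beyond the outer end of the lock bar.
- mat_top (a point): Centre of the top of the round blue mat, 110 mm in diameter, its top 4 mm above the table, fixed. It lies on the table to the left (+y) of the press, nearer to or farther from the robot.
- amber: Bystander: amber bottle with a green cap, 56 mm in diameter, 185 mm tall, behind the blocking bottle. Origin under its centre.
- tipbox: Bystander: grey box with a teal lid, 122 x 87 x 59 mm high. Origin under its centre.
- rack: Bystander: orange tube rack 70 (its x) x 150 mm (its y), with capped tubes to 111 mm high, right (-y) of the press. Origin under its centre.
- petri: Bystander: stack of two petri dishes, 90 mm in diameter, 32 mm high, before the press. Origin under its centre.
- jar: Bystander: glass jar with a black cap, 76 mm in diameter, 130 mm tall, behind the press. Origin under its centre.

How it is judged:
By the outcome, as a careful person would: the job done as asked, in the order asked, and still so for the second after the job is handed in, with the robot touching nothing.
It also fails if it takes over 72 s, if anything falls off the work surface, if the arm or the gripper's body presses on something with over 40 N, if the wrist force passes 120 N, or if a joint passes its speed limit or range.

ROBOT

A 6-joint arm with a two-finger parallel gripper is mounted at the origin on the work surface. World frame = base frame: x ahead of the robot, y to its left, z up, the work surface at z = 0. Lengths are in m, angles in rad, forces in N, time in s.
With the tool pointing down it reaches from about 0.375 to 0.975 m from the base axis. Payload 3.8 kg.
Tool frame: the origin (TCP) lies at the very end of the fingers, on their centre line; the grasp point (between the pads) lies 19 mm behind it (bot.pinch_z is the distance from the TCP to the grasp point, in m); x points along the fingers, y is the direction in which the jaws open and shut, and the axes are right-handed (so a half turn about x gives the same grasp; the last joint's range is limited). The gripper opens to 85 mm and grips with 20 to 120 N. Pads are 22 mm wide; open, the fingers measure 114 mm over their backs; the gripper's body (76 mm by 85 mm) begins 54 mm behind the grasp point. The pads swing forward as they close: fully open they stand 13 mm farther back than shut.
Start: joints at [-1.322, 0.264, 1.604, -0, 1.274, -0.037], TCP at [0.19, -0.648, 0.231] pointing down, gripper open.
Joint ranges: [-2.63, 2.63], [-0.94, 2.18], [0.31, 2.57], [-1.31, 4.45], [0, 2.66], [-2.55, 2.55]. Speed limits (rad/s): [2.57, 2.57, 3.14, 3.14, 3.14, 3.14].

INTERFACE

Orientations are given as a rotation vector (axis times angle).
In Python, from workcell import monitor, imaging, finish_job, bot gives the robot as it stands.
- The arm moves only by the tool jog_arm, never from a script. Its argument "rows" is a list of rows, each a list of 7 numbers: the shift along the tool's x, y, z in m, then the turn, a rotation vector about the tool's x, y, z in rad, then the opening in per cent of the stroke, from 0 (shut) to 100 (fully open). A call has 1 to 20 rows; each row is the pose to reach, as a shift and turn from the pose measured when the call began, along the tool's axes at that moment; what a row does not reach only later rows make up. A row lasts 1/10 s, in which the tool goes at most 50 mm and 8.59 degrees, less where a joint would pass 70% of its speed; a pose out of reach is approached as far as the arm can. A call with a gripper value outside its range is refused whole. The fingers move at their own pace and stop on an object; "force" is the grip in N (left out, the last holds). Time passes only in rows, so rows that repeat a pose let the fingers close. It gives the time, the measured TCP pose, the force and the opening at its end, in the units of the state.
- monitor.read_state(): the state, without advancing time (a new reading comes with each control period).
- imaging.read_camera(name): name is "scene" or "top" or "wrist"; returns the picture (384x512x3 uint8, blue, green, red); there is no depth.
- imaging.camera_params(name): a dict with "fx", "fy", "cx", "cy" (pixels), "T" (4x4, takes a point from camera to world coordinates); the wrist camera has in their place "T_tool_cam" (4x4, takes a point from camera to tool coordinates, whose origin is the TCP and whose axes are the tool frame's). Camera axes: x right, y down, z forward; pixel columns grow to the right and rows downward; lengths in m; the calibration is good to about 2 mm. A picture is of the moment at which its call begins: read the wrist's pose just before it. camera_params takes no time and is no camera call.
- finish_job(): hands the job in, once; it reports no verdict.
The state is a dict: "time": time; "q": joint angles; "joint_vel": joint speeds; "joint_torque": joint torques, N m; "tool_pos": TCP position; "tcp_rot": TCP orientation; "wrist_force": force on the tool from outside, world axes, zero at the start; "torque": the same for the moment, N m; "width": opening from 0.0 (shut) to 1.0 (fully open).
Only numpy, scipy, OpenCV 4.12 (cv2) and the standard library are available. Lean on these libraries where they do the work, as an engineer would, in place of code of your own. Each camera call takes 0.05 s, during which the arm holds its last target. There are 200 camera calls.

## Working session

There is one attempt and no reset: what is moved stays moved. The work goes in short steps, Python scripts to look and compute and a tool call to move; the robot and the scene stay as the last step left them, time stands still between calls to the robot, and variables do not carry over. Pictures are saved under pics/ and viewed, about 8 in all and at most 12, crops included, and the job is handed in when it is done.

Besides the shell and the picture viewer there is one more tool, called as name(argument=value, ...), one argument or row to a line, values as JSON. jog_arm: Moves the arm, as the interface text tells. Its arguments: {"type":"object","properties":{"rows":{"type":"array","items":{"type":"array","items":{"type":"number"}}},"force":{"type":"number"}},"required":["rows"]}

```bash
mkdir -p pics; cat > h.py <<'E'
import numpy as np, cv2
from scipy.spatial.transform import Rotation as R
from workcell import monitor, imaging, finish_job, bot
def snap(n,name=None):
    s=monitor.read_state(); im=imaging.read_camera(n); p=imaging.camera_params(n)
    if 'T' in p: T=np.array(p['T'])
    else:
        W=np.eye(4); W[:3,:3]=R.from_rotvec(s['tcp_rot']).as_matrix(); W[:3,3]=s['tool_pos']; T=W@np.array(p['T_tool_cam'])
    if name: cv2.imwrite(f'pics/{name}.png',im)
    return im,p,T
def ray(p,T,u,v):
    d=T[:3,:3]@np.array([(u-p['cx'])/p['fx'],(v-p['cy'])/p['fy'],1]); return T[:3,3],d
def onz(p,T,u,v,z):
    o,d=ray(p,T,u,v); return o+d*(z-o[2])/d[2]
def proj(p,T,X):
    c=T[:3,:3].T@(np.array(X)-T[:3,3]); return p['fx']*c[0]/c[2]+p['cx'],p['fy']*c[1]/c[2]+p['cy']
def blobs(im,lo,hi,amin=30):
    m=cv2.inRange(cv2.cvtColor(im,cv2.COLOR_BGR2HSV),lo,hi)
    n,l,st,c=cv2.connectedComponentsWithStats(m)
    return [(st[i].tolist(),c[i].round(1).tolist()) for i in range(1,n) if st[i,4]>=amin]
E
python3 - <<'E'
from h import *
a,pa,Ta=snap('top','top'); b,pb,Tb=snap('scene','scene')
cv2.imwrite('pics/both.png',cv2.resize(np.hstack([a,b]),(800,300)))
for p,T in((pa,Ta),(pb,Tb)): print(p['fx'],p['cx'],p['cy'],T.round(3).tolist())
for n,lo,hi in(('red',(0,150,80),(6,255,255)),('red2',(174,150,80),(180,255,255)),('blue',(100,120,50),(125,255,255)),('pink',(140,60,100),(172,255,255))):
    print(n,blobs(a,lo,hi),'|',blobs(b,lo,hi))
print(monitor.read_state()); print([x for x in dir(bot) if x[0]!='_'])
E
```

```text
412.02557858999006 254.73727720769983 189.21247864525392 [[-0.018, -0.991, 0.13, 0.473], [-1.0, 0.018, -0.004, 0.039], [0.002, -0.13, -0.991, 1.114], [0.0, 0.0, 0.0, 1.0]]
418.0304687391523 257.90972817645513 192.04708204174204 [[0.772, 0.431, -0.467, 1.085], [0.635, -0.5, 0.588, -0.614], [0.02, -0.751, -0.66, 0.871], [0.0, 0.0, 0.0, 1.0]]
red [([380, 154, 11, 12, 92], [385.2, 159.8]), ([355, 167, 11, 11, 90], [360.3, 171.8]), ([362, 179, 10, 11, 94], [366.6, 183.9]), ([264, 216, 29, 23, 248], [276.8, 227.8])] | [([223, 161, 14, 39, 190], [229.0, 178.7]), ([189, 268, 12, 13, 114], [194.4, 273.4]), ([203, 271, 12, 13, 127], [208.5, 276.6]), ([191, 296, 13, 14, 137], [197.2, 302.6])]
red2 [] | []
blue [([393, 149, 10, 11, 86], [397.4, 153.7]), ([368, 161, 11, 10, 86], [372.6, 165.5]), ([399, 161, 11, 11, 89], [403.9, 165.9]), ([374, 173, 11, 11, 88], [378.8, 177.9]), ([9, 199, 4, 49, 54], [10.2, 222.1]), ([242, 228, 18, 17, 232], [250.7, 235.8]), ([127, 243, 40, 41, 364], [147.1, 262.6])] | [([258, 81, 42, 21, 282], [277.9, 90.5]), ([328, 87, 59, 35, 778], [357.4, 104.1]), ([326, 103, 
[... 423 characters left out ...]
)]
{'time': 0.1, 'q': array([-1.32191550e+00,  2.64744220e-01,  1.60524715e+00, -2.38323659e-05,
        1.27371950e+00, -3.68919807e-02]), 'joint_vel': array([ 9.27312781e-04,  4.69212343e-04, -2.05234288e-03, -8.87352733e-05,
       -1.47863817e-03,  1.45659904e-03]), 'joint_torque': array([ 1.56159495e-04, -5.16707253e+01, -3.68589950e+01,  3.13253999e-06,
        6.32923577e-03, -2.43610384e-05]), 'tool_pos': array([ 0.1901119 , -0.64697388,  0.23003654]), 'tcp_rot': array([ 2.06875815,  0.2998691 , -2.06927395]), 'wrist_force': array([-0.34971161,  0.07926548, -0.3882858 ]), 'torque': array([ 0.00554263, -0.00381579, -0.00984919]), 'width': 0.9990494141794941}
['MotionError', 'pinch_z']
```

View pics/top.png

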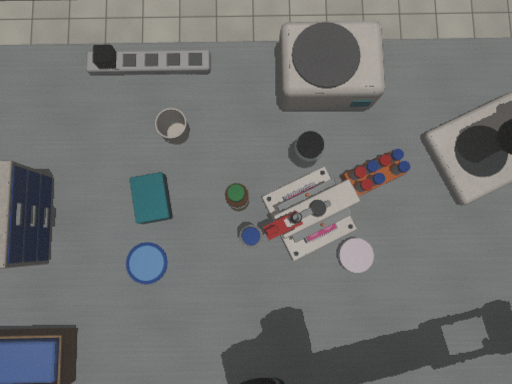

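View pics/scene.png

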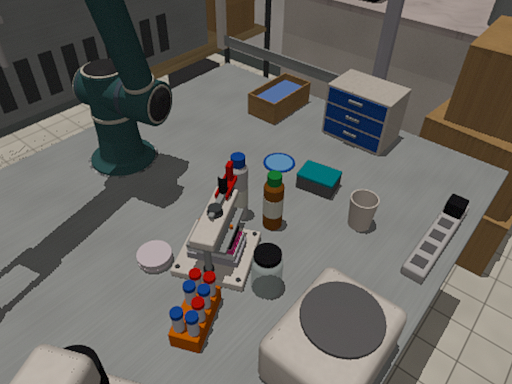

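```bash
python3 - <<'E'
from h import *
a,pa,Ta=snap('top'); b,pb,Tb=snap('scene')
A=cv2.resize(a[165:265,225:365],None,fx=5,fy=5,interpolation=cv2.INTER_CUBIC)
cv2.imwrite('pics/crop1.png',A)
def tri(u,v):
    o1,d1=ray(pa,Ta,*u);o2,d2=ray(pb,Tb,*v)
    s=np.linalg.lstsq(np.c_[d1,-d2],o2-o1,rcond=None)[0]
    return (o1+s[0]*d1).round(4),(o2+s[1]*d2).round(4)
print('cap tri',tri((250.7,235.8),(237.9,159.7)))
print('cap top z.2',onz(pa,Ta,250.7,235.8,.212),'scene',onz(pb,Tb,237.9,159.7,.2))
m=cv2.inRange(cv2.cvtColor(a,cv2.COLOR_BGR2HSV),(95,100,50),(125,255,255))
m[:, :110]=0;m[:,190:]=0
c=max(cv2.findContours(m,0,2)[0],key=cv2.contourArea);e=cv2.fitEllipse(c);print('mat',e,onz(pa,Ta,*e[0],.004))
m=cv2.inRange(cv2.cvtColor(b,cv2.COLOR_BGR2HSV),(95,100,50),(125,255,255));m[:150]=0;m[175:]=0;m[:,:255]=0;m[:,305:]=0
c=max(cv2.findContours(m,0,2)[0],key=cv2.contourArea);e=cv2.fitEllipse(c);print('mat scene',e,onz(pb,Tb,*e[0],.004))
E
```

```text
cap tri (array([0.4894, 0.0456, 0.2027]), array([0.4899, 0.0461, 0.2028]))
cap top z.2 [0.48919612 0.04551965 0.212     ] scene [0.48748436 0.04885781 0.2       ]
mat ((146.21983337402344, 262.78802490234375), (39.65427017211914, 41.148223876953125), 38.43938064575195) [0.42697821 0.3253186  0.004     ]
mat scene ((278.880615234375, 162.08799743652344), (18.16699981689453, 31.148717880249023), 93.83934783935547) [0.42771319 0.32443132 0.004     ]
```

View pics/crop1.png

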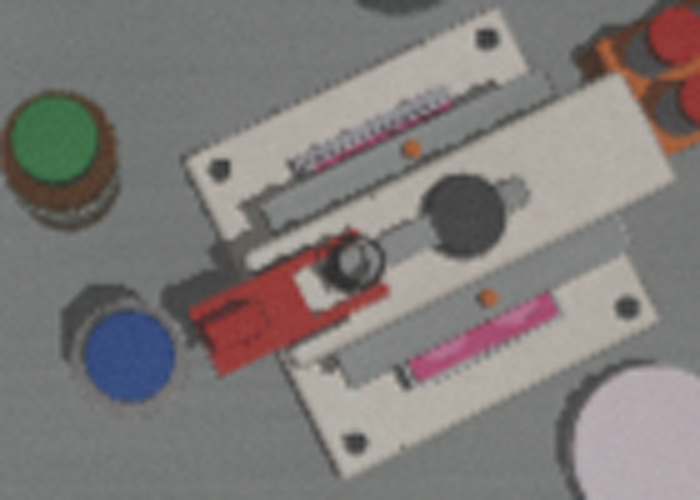

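```bash
python3 - <<'E'
from h import *
p=imaging.camera_params('top');T=np.array(p['T'])
f=lambda c,z:onz(p,T,c[0]/5+225,c[1]/5+165,z)[:2]
# crop was cv2.resize'd 5x (half-pixel shift .4px)
C=[f((x-2,y-2),.025) for x,y in((190,157),(500,10),(655,320),(343,478))]
B=[f((x-2,y-2),.025) for x,y in((220,170),(487,38),(628,307),(355,442))]
for n,Q in(('corner',C),('bolt',B)):
    Q=np.array(Q);y=(Q[0]+Q[3]-Q[1]-Q[2]);y2=y/np.linalg.norm(y); x=(Q[0]+Q[1]-Q[2]-Q[3])
    print(n,Q.mean(0),'ydir',y2,np.degrees(np.arctan2(*y2[::-1])),np.degrees(np.arctan2(*x[::-1])),[np.linalg.norm(Q[i]-Q[i-1]).round(4) for i in range(4)])
print('hub',f((460,213),.19),'tab',f((238,320),.223),'knob',f((360,262),.229),'bar end',f((190,318),.176),f((218,377),.176),'rods',f((448,221),.11))
print('amber',f((52,137),.185),'cap',f((126,353),.215))
s=monitor.read_state();print(R.from_rotvec(s['tcp_rot']).as_matrix().round(3))
print(np.array(imaging.camera_params('wrist')['T_tool_cam']).round(3).tolist(),imaging.camera_params('wrist')['fx'])
E
```

```text
corner [ 0.55113147 -0.10839302] ydir [-0.42082295  0.90714279] 114.88655445648322 24.150486242841843 [np.float64(0.1861), np.float64(0.1847), np.float64(0.1832), np.float64(0.1846)]
bolt [ 0.55191919 -0.10868112] ydir [-0.42401505  0.90565514] 115.08833539559731 25.165316925480976 [np.float64(0.1591), np.float64(0.1601), np.float64(0.1604), np.float64(0.161)]
hub [ 0.54985155 -0.10443277] tab [ 0.50267274 -0.00194799] knob [ 0.52629835 -0.05463869] bar end [0.50555701 0.01762996] [0.47878711 0.00554485] rods [ 0.55272565 -0.11084167]
amber [0.58824368 0.07876432] cap [0.48959197 0.04657382]
[[-0.     0.282 -0.959]
 [ 0.001 -0.959 -0.282]
 [-1.    -0.001 -0.   ]]
[[-0.0, -0.327, 0.945, -0.143], [1.0, -0.0, 0.0, -0.0], [0.0, 0.945, 0.327, -0.085], [0.0, 0.0, 0.0, 1.0]] 302.0554962252692
```

jog_arm(
  rows=[
    [-0.12,0,0,0,0,0,75],
    [-0.12,0,0,0,0,0,75],
    [-0.12,0,0,0,0,0,75],
    [-0.12,-0.58,-0.483,-1.721,0,0,75],
    [-0.12,-0.58,-0.483,-1.721,0,0,75],
    [-0.12,-0.58,-0.483,-1.721,0,0,75],
    [-0.12,-0.58,-0.483,-1.721,0,0,75],
    [-0.12,-0.58,-0.483,-1.721,0,0,75],
    [-0.12,-0.58,-0.483,-1.721,0,0,75],
    [-0.12,-0.58,-0.483,-1.721,0,0,75],
    [-0.12,-0.58,-0.483,-1.721,0,0,75],
    [-0.12,-0.58,-0.483,-1.721,0,0,75],
    [-0.12,-0.58,-0.483,-1.721,0,0,75],
    [-0.12,-0.58,-0.483,-1.721,0,0,75],
    [-0.12,-0.58,-0.483,-1.721,0,0,75],
    [-0.12,-0.58,-0.483,-1.721,0,0,75],
    [-0.12,-0.58,-0.483,-1.721,0,0,75],
    [-0.12,-0.58,-0.483,-1.721,0,0,75],
    [-0.12,-0.58,-0.483,-1.721,0,0,75],
    [-0.12,-0.58,-0.483,-1.721,0,0,75],
  ],
)

```text
time: 2.2
tool_pos: [0.4901, 0.0465, 0.3508]
tcp_rot: [0.88, 1.388, -0.88]
wrist_force: [-0.0, -0.6, 0.3]
width: 0.754
```

```bash
cat >> h.py <<'E'
PX=np.array([.9063,.4226,0]);PY=np.array([-.4226,.9063,0])
def delta(X,yaw=25.):
    "tool-frame shift + turn from now to TCP X, tool down, jaws (tool y) at yaw deg"
    s=monitor.read_state();M=R.from_rotvec(s['tcp_rot']);c,n=np.cos(np.radians(yaw)),np.sin(np.radians(yaw))
    G=R.from_matrix(np.array([[0,c,n],[0,n,-c],[-1,0,0]]))
    print('now',s['tool_pos'].round(4),'t',s['time'],'w',s['width'],'shift',M.inv().apply(np.array(X)-s['tool_pos']).round(4),'turn',(M.inv()*G).as_rotvec().round(4))
E
python3 - <<'E'
from h import *
w,p,T=snap('wrist','w1')
print(blobs(w,(100,120,50),(125,255,255),200),blobs(w,(0,150,80),(6,255,255),200))
m=cv2.inRange(cv2.cvtColor(w,cv2.COLOR_BGR2HSV),(100,120,50),(125,255,255))
c=max(cv2.findContours(m,0,2)[0],key=cv2.contourArea);(u,v),r=cv2.minEnclosingCircle(c);print(u,v,r,onz(p,T,u,v,.2))
for z in(.2,.215):print('pred',proj(p,T,(.4895,.046,z)))
delta((.4895,.046,.182))
E
```

```text
[] []Traceback (most recent call last):
  File "<stdin>", line 5, in <module>
ValueError: max() iterable argument is empty
```

View pics/w1.png

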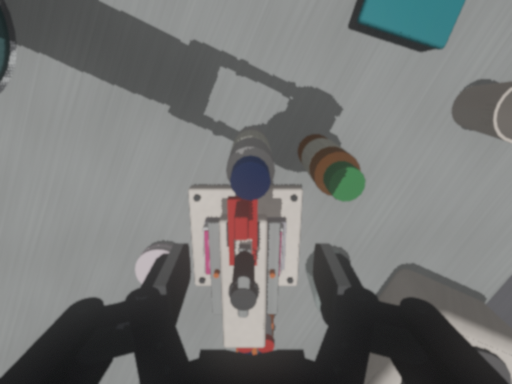

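```bash
python3 - <<'E'
from h import *
w,p,T=snap('wrist')
m=cv2.inRange(cv2.cvtColor(w,cv2.COLOR_BGR2HSV),(100,100,30),(130,255,255));m[:120]=0;m[230:]=0
c=max(cv2.findContours(m,0,2)[0],key=cv2.contourArea);(u,v),r=cv2.minEnclosingCircle(c);print(u,v,r,onz(p,T,u,v,.215),onz(p,T,u,v,.2))
for z in(.2,.215):print('pred',proj(p,T,(.4895,.046,z)))
print('knob top pred',proj(p,T,(.526,-.0536,.229)))
delta((.4895,.046,.182))
E
```

```text
255.0 172.5 16.101341247558594 [0.49126476 0.05259193 0.215     ] [0.49321267 0.04884712 0.2       ]
pred (np.float64(250.4743423352557), np.float64(173.46121079376678))
pred (np.float64(250.42302546638035), np.float64(177.72914860987768))
knob top pred (np.float64(241.6867262832378), np.float64(279.5989980779709))
now [0.4897 0.0446 0.3511] t 2.3 w 0.7468644067017016 shift [ 0.1691  0.0005 -0.0012] turn [-0.0004 -0.0011  0.0007]
```

jog_arm(
  rows=[
    [0.04,0,-0.001,0,0,0,75],
    [0.08,0,-0.001,0,0,0,75],
    [0.12,0,-0.001,0,0,0,75],
    [0.15,0,-0.001,0,0,0,75],
    [0.169,0,-0.001,0,0,0,75],
    [0.169,0,-0.001,0,0,0,75],
    [0.169,0,-0.001,0,0,0,0],
    [0.169,0,-0.001,0,0,0,0],
    [0.169,0,-0.001,0,0,0,0],
    [0.169,0,-0.001,0,0,0,0],
    [0.169,0,-0.001,0,0,0,0],
    [0.169,0,-0.001,0,0,0,0],
    [0.169,0,-0.001,0,0,0,0],
    [0.16,0,-0.001,0,0,0,0],
    [0.15,0,-0.001,0,0,0,0],
    [0.13,0,-0.001,0,0,0,0],
    [0.13,0,-0.001,0,0,0,0],
  ],
  force=40,
)

```text
time: 4.0
tool_pos: [0.4911, 0.0458, 0.224]
tcp_rot: [0.884, 1.381, -0.879]
wrist_force: [1.3, 0.3, -2.9]
width: 0.457
```

```bash
python3 - <<'E'
from h import *
w,p,T=snap('scene','s2');cv2.imwrite('pics/s2.png',cv2.resize(w[60:260,150:350],(600,600)))
delta((.427,.325,.23))
E
```

```text
now [0.4903 0.0458 0.2226] t 4.05 w 0.4562073193878858 shift [-0.0073  0.0605 -0.2798] turn [-0.0003  0.0001 -0.0026]
```

View pics/s2.png

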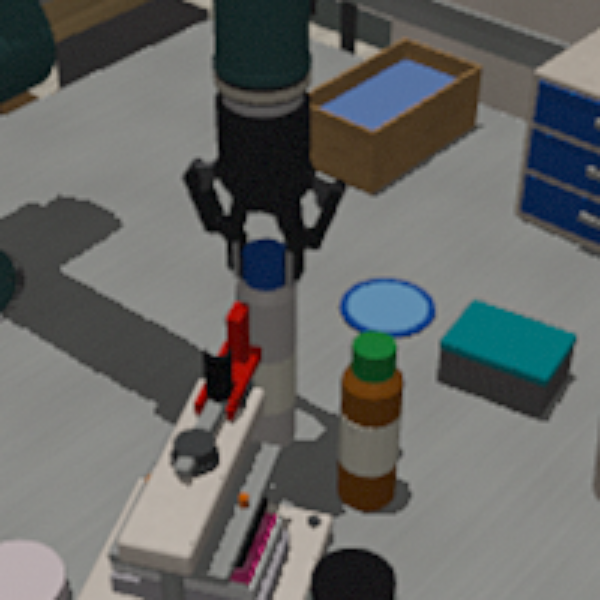

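jog_arm(
  rows=[
    [0,0.004,-0.02,0,0,0,0],
    [0,0.01,-0.05,0,0,0,0],
    [0,0.019,-0.09,0,0,0,0],
    [0,0.028,-0.13,0,0,0,0],
    [0,0.037,-0.17,0,0,0,0],
    [0,0.045,-0.21,0,0,0,0],
    [0,0.053,-0.245,0,0,0,0],
    [0,0.058,-0.27,0,0,0,0],
    [0,0.0605,-0.28,0,0,0,0],
    [0,0.0605,-0.28,0,0,0,0],
    [0.01,0.0605,-0.28,0,0,0,0],
    [0.02,0.0605,-0.28,0,0,0,0],
    [0.028,0.0605,-0.28,0,0,0,0],
    [0.032,0.0605,-0.28,0,0,0,0],
    [0.034,0.0605,-0.28,0,0,0,0],
    [0.034,0.0605,-0.28,0,0,0,0],
  ],
)

```text
time: 5.65
tool_pos: [0.4272, 0.3249, 0.1887]
tcp_rot: [0.884, 1.383, -0.881]
wrist_force: [0.0, -0.3, -4.0]
width: 0.452
```

```bash
python3 - <<'E'
from h import *
s=monitor.read_state();print(s['wrist_force'])
w,p,T=snap('scene','s3');cv2.imwrite('pics/s3.png',cv2.resize(w[60:200,210:350],(560,560)))
delta((.427,.325,.186))
print(proj(p,T,(.427,.325,.004)))
E
```

```text
[ 0.04826662 -0.25550715 -3.95027094]
now [0.4274 0.3252 0.1889] t 5.7 w 0.4604947852260573 shift [ 0.0029 -0.0004 -0.    ] turn [-0.0006  0.0001 -0.0034]
(np.float64(278.81557363514975), np.float64(161.92909440774693))
```

View pics/s3.png

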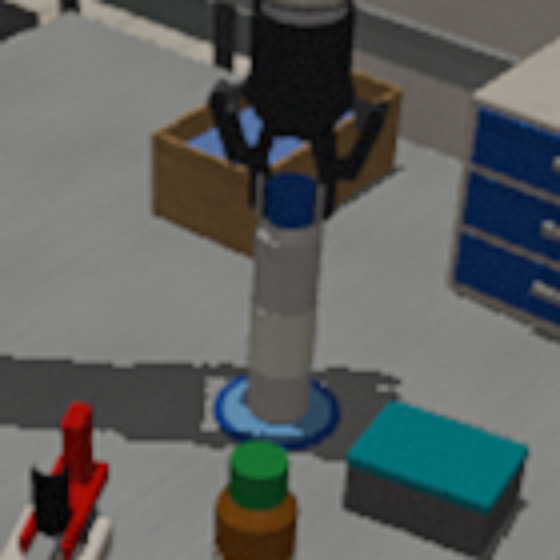

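jog_arm(
  rows=[
    [0.001,0,0,0,0,0,0],
    [0.002,0,0,0,0,0,0],
    [0.003,0,0,0,0,0,0],
    [0.003,0,0,0,0,0,0],
  ],
)

```text
time: 6.1
tool_pos: [0.428, 0.3257, 0.188]
tcp_rot: [0.886, 1.382, -0.878]
wrist_force: [-1.5, -2.2, 6.1]
width: 0.457
```

jog_arm(
  rows=[
    [0,0,0,0,0,0,75],
    [0,0,0,0,0,0,75],
    [0,0,0,0,0,0,75],
    [0,0,0,0,0,0,75],
    [-0.01,0,0,0,0,0,75],
    [-0.04,0,0,0,0,0,75],
    [-0.08,0,0,0,0,0,75],
    [-0.12,0,0,0,0,0,75],
    [-0.12,-0.01,0.045,0,0,0,75],
    [-0.12,-0.02,0.09,0,0,0,75],
    [-0.12,-0.03,0.135,0,0,0,75],
    [-0.12,-0.04,0.18,0,0,0,75],
    [-0.12,-0.05,0.225,0,0,0,75],
    [-0.12,-0.06,0.27,0,0,0,75],
    [-0.12,-0.068,0.315,0,0,0,75],
    [-0.12,-0.0712,0.33,0,0,0,60],
    [-0.12,-0.0712,0.33,0,0,0,60],
  ],
)

```text
time: 7.8
tool_pos: [0.5026, -0.0057, 0.308]
tcp_rot: [0.889, 1.38, -0.881]
wrist_force: [-0.8, 0.3, -0.0]
width: 0.6
```

```bash
python3 - <<'E'
from h import *
w,p,T=snap('wrist','w2'); a,pa,Ta=snap('top'); b,pb,Tb=snap('scene')
delta((.5027,-.003,.186))
for X in((.5027,-.003,.223),(.526,-.0536,.229)): print('pred',proj(p,T,X))
print(blobs(w,(0,150,50),(8,255,255),100))
W=cv2.resize(w[100:350,150:350],(600,750))[:600]
cv2.imwrite('pics/m2.png',np.hstack([W[:400,:400],cv2.resize(b[80:180,220:320],(400,400),interpolation=2)]))
cv2.imwrite('pics/m2.png',np.hstack([cv2.resize(w,(500,375)),cv2.resize(b[80:180,220:300],(300,375),interpolation=2)]))
E
```

```text
now [ 0.5021 -0.0028  0.3077] t 7.95 w 0.5992614125219029 shift [ 0.1217 -0.0002  0.0005] turn [-0.     -0.0011 -0.0058]
pred (np.float64(250.9950976727554), np.float64(193.82174290289709))
pred (np.float64(251.04698971337316), np.float64(258.33979537055217))
[]
```

View pics/m2.png

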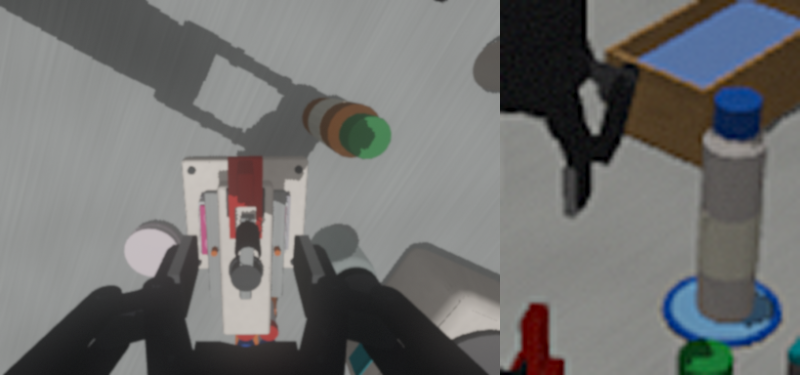

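jog_arm(
  rows=[
    [0.04,0,0,0,0,0,60],
    [0.08,0,0,0,0,0,60],
    [0.11,0,0,0,0,0,60],
    [0.121,0,0,0,0,0,60],
    [0.121,0,0,0,0,0,60],
    [0.121,0,0,0,0,0,0],
    [0.121,0,0,0,0,0,0],
    [0.121,0,0,0,0,0,0],
    [0.121,0,0,0,0,0,0],
    [0.121,0,0,0,0,0,0],
    [0.121,0,0,0,0,0,0],
    [0.121,0,0,0,0,0,0],
  ],
  force=40,
)

```text
time: 9.15
tool_pos: [0.5019, -0.0033, 0.1891]
tcp_rot: [0.884, 1.383, -0.879]
wrist_force: [-7.1, -2.1, 8.5]
width: 0.161
```

jog_arm(
  rows=[
    [0,0,-0.006,0,0,0,0],
    [0,0,-0.012,0,0,0,0],
    [0,0,-0.018,0,0,0,0],
    [0,0,-0.024,0,0,0,0],
    [0,0,-0.03,0,0,0,0],
    [0,0,-0.034,0,0,0,0],
    [0,0,-0.034,0,0,0,0],
  ],
)

```text
time: 9.85
tool_pos: [0.4872, 0.0277, 0.1892]
tcp_rot: [0.883, 1.383, -0.879]
wrist_force: [-1.3, -3.9, -2.1]
width: 0.154
```

jog_arm(
  rows=[
    [0,0,-0.002,0,0,0,0],
    [0,0,-0.004,0,0,0,0],
    [0,0,-0.006,0,0,0,0],
    [0,0,-0.007,0,0,0,0],
    [0,0,-0.007,0,0,0,0],
  ],
)

```text
time: 10.35
tool_pos: [0.4871, 0.0279, 0.1893]
tcp_rot: [0.875, 1.371, -0.882]
wrist_force: [8.9, -25.2, -10.4]
width: 0.161
```

jog_arm(
  rows=[
    [0,0,0,0,0,0,0],
    [0,0,0,0,0,0,60],
    [0,0,0,0,0,0,60],
    [0,0,0,0,0,0,60],
    [-0.02,0,0,0,0,0,60],
    [-0.06,0,0,0,0,0,60],
    [-0.1,0,0,0,0,0,60],
    [-0.13,0,0,0,0,0,100],
    [-0.13,0,0,0,0,0,100],
  ],
)

```text
time: 11.25
tool_pos: [0.4888, 0.0302, 0.3258]
tcp_rot: [0.879, 1.362, -0.875]
wrist_force: [0.1, -0.9, 0.4]
width: 0.907
```

```bash
cat >> h.py <<'E'
def look(C,head,el):
    "camera at C, optical axis heading head deg, el deg down, camera under the gripper; prints shift/turn"
    h=np.radians(head);u=np.array([np.cos(h),np.sin(h),0]);k=np.array([0,0,1.]);e=np.radians(el)
    zc=np.cos(e)*u-np.sin(e)*k; xc=np.array([np.sin(h),-np.cos(h),0])
    W=np.eye(4);W[:3,:3]=np.c_[xc,np.cross(zc,xc),zc];W[:3,3]=C
    P=np.array(imaging.camera_params('wrist')['T_tool_cam']);G=W@np.linalg.inv(P)
    s=monitor.read_state();M=R.from_rotvec(s['tcp_rot'])
    print('now',s['tool_pos'].round(4),'q',s['q'].round(2),'TCP',G[:3,3].round(3),'axes',G[:3,0].round(2),G[:3,1].round(2),'shift',M.inv().apply(G[:3,3]-s['tool_pos']).round(3),'turn',(M.inv()*R.from_matrix(G[:3,:3])).as_rotvec().round(3))
E
python3 - <<'E'
from h import *
b,_,_=snap('scene')
for el,d in((25,.2),(32,.2)):
    t=np.array([.5015,-.131,.08]);h=np.radians(5)
    C=t-d*np.array([np.cos(h),np.sin(h),-np.tan(np.radians(el))]);look(C,5,el)
    t2=C+[0,0,.0];
E
```

```text
now [0.4876 0.0301 0.3228] q [ 0.02 -0.15  1.87 -0.01  1.4  -0.42] TCP [ 0.435 -0.136  0.075] axes [ 0.99  0.09 -0.1 ] [ 0.09 -1.    0.  ] shift [ 0.249 -0.12   0.124] turn [1.538 0.96  1.356]
now [0.4876 0.0301 0.3228] q [ 0.02 -0.15  1.87 -0.01  1.4  -0.42] TCP [ 0.422 -0.137  0.091] axes [ 0.97  0.09 -0.22] [ 0.09 -1.    0.  ] shift [ 0.233 -0.133  0.12 ] turn [1.601 0.885 1.246]
```

```bash
sed -i 's/xc=np.array(\[np.sin(h),-np.cos(h),0\])/xc=np.array([-np.sin(h),np.cos(h),0])/' h.py
python3 - <<'E'
from h import *
for el,d in((25,.2),(32,.2)):
    t=np.array([.5015,-.131,.08]);h=np.radians(5)
    C=t-d*np.array([np.cos(h),np.sin(h),-np.tan(np.radians(el))]);look(C,5,el)
E
```

```text
now [0.4876 0.0301 0.3228] q [ 0.02 -0.15  1.87 -0.01  1.4  -0.42] TCP [ 0.463 -0.135  0.134] axes [ 0.71  0.06 -0.7 ] [-0.09  1.   -0.  ] shift [ 0.19  -0.094  0.136] turn [-1.148 -0.676  0.486]
now [0.4876 0.0301 0.3228] q [ 0.02 -0.15  1.87 -0.01  1.4  -0.42] TCP [ 0.457 -0.136  0.147] axes [ 0.62  0.05 -0.78] [-0.09  1.   -0.  ] shift [ 0.177 -0.1    0.134] turn [-1.168 -0.57   0.412]
```

jog_arm(
  rows=[
    [0,-0.097,0.135,-1.157,-0.63,0.454,100],
    [0,-0.097,0.135,-1.157,-0.63,0.454,100],
    [0,-0.097,0.135,-1.157,-0.63,0.454,100],
    [0,-0.097,0.135,-1.157,-0.63,0.454,100],
    [0,-0.097,0.135,-1.157,-0.63,0.454,100],
    [0,-0.097,0.135,-1.157,-0.63,0.454,100],
    [0,-0.097,0.135,-1.157,-0.63,0.454,100],
    [0,-0.097,0.135,-1.157,-0.63,0.454,100],
    [0,-0.097,0.135,-1.157,-0.63,0.454,100],
    [0,-0.097,0.135,-1.157,-0.63,0.454,100],
    [0,-0.097,0.135,-1.157,-0.63,0.454,100],
    [0.04,-0.097,0.135,-1.157,-0.63,0.454,100],
    [0.08,-0.097,0.135,-1.157,-0.63,0.454,100],
    [0.12,-0.097,0.135,-1.157,-0.63,0.454,100],
    [0.16,-0.097,0.135,-1.157,-0.63,0.454,100],
    [0.184,-0.097,0.135,-1.157,-0.63,0.454,100],
    [0.184,-0.097,0.135,-1.157,-0.63,0.454,100],
    [0.184,-0.097,0.135,-1.157,-0.63,0.454,100],
  ],
)

```text
time: 13.1
tool_pos: [0.4654, -0.0936, 0.1635]
tcp_rot: [-0.044, 0.876, 0.021]
wrist_force: [-0.0, 0.3, -0.1]
width: 0.998
```

```bash
python3 - <<'E'
from h import *
w,p,T=snap('wrist','w3');np.savez('pics/w3.npz',w=w,T=T)
s=monitor.read_state();print(s['tool_pos'],s['q'].round(2));print(T.round(3))
r=cv2.rotate(w,cv2.ROTATE_180);cv2.imwrite('pics/w3r.png',cv2.resize(r,(768,576),interpolation=2))
E
```

```text
[ 0.46616161 -0.09451663  0.16491294] [-0.47 -0.48  2.55  0.63  0.51 -2.55]
[[-0.037  0.515  0.857  0.31 ]
 [ 0.999  0.045  0.016 -0.097]
 [-0.03   0.856 -0.516  0.219]
 [ 0.     0.     0.     1.   ]]
```

View pics/w3r.png

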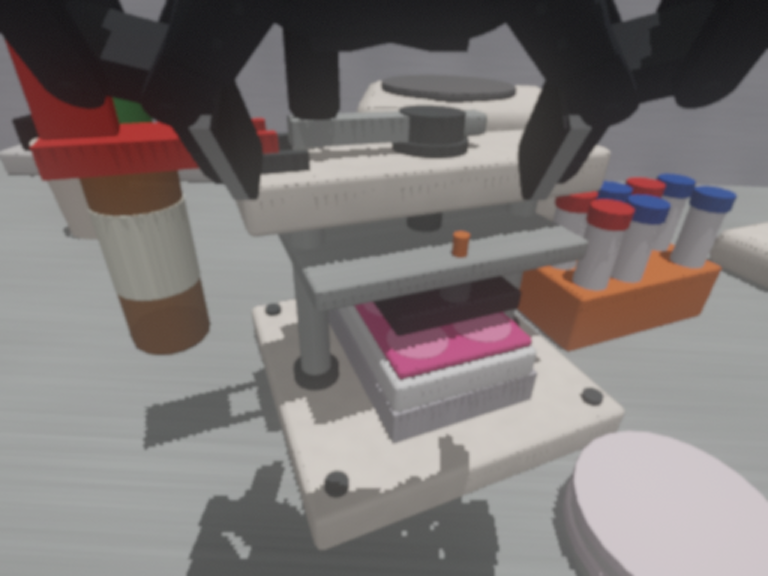

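```bash
cat > gap.py <<'E'
from h import *
C0=np.array([.5515,-.108,0])
def vert(p,T,u,v,x):   # ray on press plane x'=x -> (y',z)
    o,d=ray(p,T,u,v); t=(x-(o-C0)@PX)/(d@PX); X=o+t*d; return (X-C0)@PY,X[2]
def pink(im): return cv2.inRange(cv2.cvtColor(im,cv2.COLOR_BGR2HSV),(150,70,25),(178,255,255))
def wristgap(w,T,p,xm,c0=275,c1=345):
    r=cv2.rotate(w,cv2.ROTATE_180);m=pink(r);m[:190]=0;m[260:]=0;out=[]
    for c in range(c0,c1,5):
        k=np.flatnonzero(m[:,c])
        if len(k)<2: continue
        a=vert(p,T,511-c,383-(k[0]-.5),-.05);b=vert(p,T,511-c,383-(k[-1]+.5),xm)
        out.append((c,k[0],k[-1],*np.round(a,4),*np.round(b,4),round(a[1]-b[1],4)))
    return out
E
python3 - <<'E'
from gap import *
a,pa,Ta=snap('top'); m=pink(a); n,l,st,ce=cv2.connectedComponentsWithStats(m);print(st[1:].tolist())
for z in(.067,.072,.077):
    ys,xs=np.nonzero(m); P=np.array([onz(pa,Ta,u,v,z) for u,v in zip(xs,ys)])-C0; X=P@PX;Y=P@PY
    k=(abs(X)<.09)&(abs(Y)<.07)
    print(z,[(round(y0,3),X[k&(abs(Y-y0)<.006)].min().round(4),X[k&(abs(Y-y0)<.006)].max().round(4)) for y0 in np.arange(-.035,.036,.01)],Y[k].min(),Y[k].max())
d=np.load('pics/w3.npz');p=imaging.camera_params('wrist')
for o in wristgap(d['w'],d['T'],p,-.062):print(*o)
# rod top and corner checks
for n,u,v,x in(('rod top',461/1.5,233/1.5,-.04),('rod base',461/1.5,254/1.5,-.04)):print(n,vert(p,d['T'],511-u,383-v,x))
for n,u,v in(('boltL',336,482),('boltR',592,396),('boltBackL',273,309)):
    X=onz(p,d['T'],511-u/1.5,383-v/1.5,.027)-C0;print(n,X@PX,X@PY)
E
```

```text
[[389, 155, 1, 1, 1], [391, 158, 1, 1, 1], [379, 161, 1, 1, 1], [391, 161, 1, 1, 1], [354, 171, 1, 1, 1], [366, 173, 1, 1, 1], [382, 173, 1, 1, 1], [382, 182, 2, 2, 2], [305, 186, 10, 5, 11], [362, 188, 1, 1, 1], [288, 191, 16, 8, 21], [307, 223, 29, 18, 153]]
0.067 [(np.float64(-0.035), np.float64(-0.0648), np.float64(0.0552)), (np.float64(-0.025), np.float64(-0.0649), np.float64(0.0551)), (np.float64(-0.015), np.float64(-0.0649), np.float64(0.0562)), (np.float64(-0.005), np.float64(-0.0638), np.float64(0.0572)), (np.float64(0.005), np.float64(-0.0638), np.float64(0.0572)), (np.float64(0.015), np.float64(-0.0638), np.float64(0.0559)), (np.float64(0.025), np.float64(-0.0639), np.float64(0.0569)), (np.float64(0.035), np.float64(-0.0639), np.float64(0.0557))] -0.038563681180565176 0.040114280304044014
0.072 [(np.float64(-0.035), np.float64(-0.0646), np.float64(0.0549)), (np.float64(-0.025), np.float64(-0.0646), np.float64(0.0548)), (np.float64(-0.015), np.float64(-0.0646), np.float64(0.0558)), (np.float64(-0.005), np.float64(-0.0635), np.float64(0.0569)), (np.float64(0.005), np.float64
[... 1069 characters left out ...]
 0.0656 0.0184
305 214 242 -0.0009 0.0838 0.0038 0.0652 0.0186
310 212 240 -0.0054 0.0847 -0.0007 0.0659 0.0188
315 212 239 -0.0102 0.0835 -0.0053 0.0655 0.018
320 210 238 -0.0147 0.0844 -0.01 0.0652 0.0192
325 209 236 -0.0195 0.0842 -0.0146 0.0659 0.0183
330 208 235 -0.0243 0.084 -0.0195 0.0655 0.0186
335 208 234 -0.0294 0.0829 -0.0244 0.0651 0.0177
340 212 233 -0.0355 0.0774 -0.0294 0.0647 0.0127
rod top (np.float64(-0.003143216922192993), np.float64(0.1290530045895139))
rod base (np.float64(-0.004665710210334925), np.float64(0.11725998049334009))
boltL -0.07891201047440023 0.07608447994335843
boltR -0.07926681706227467 -0.08428183469436193
boltBackL 0.08097455960224409 0.07631104329935527
```

```bash
python3 - <<'E'
from gap import *
d=np.load('pics/w3.npz');p=imaging.camera_params('wrist')
r=cv2.rotate(d['w'],cv2.ROTATE_180)
# shear so that front edges become horizontal, then average columns
rows=np.arange(185,262);prof=[]
for v in rows:
    prof.append(np.mean([r[int(round(v-(c-305)*.237)),c] for c in range(280,331)],0).round())
for v,q in zip(rows,prof):print(v,q.astype(int).tolist(),end='; ')
print()
for v in range(205,250,3):print(v,'x-.05',np.round(vert(p,d['T'],511-305,383-v,-.05)[1],4),'x-.064',np.round(vert(p,d['T'],511-305,383-v,-.064)[1],4))
E
```

```text
185 [98, 98, 100]; 186 [97, 97, 99]; 187 [95, 95, 96]; 188 [87, 87, 89]; 189 [74, 73, 77]; 190 [60, 59, 64]; 191 [52, 50, 57]; 192 [50, 48, 56]; 193 [50, 48, 56]; 194 [50, 48, 56]; 195 [50, 47, 56]; 196 [50, 47, 56]; 197 [49, 47, 56]; 198 [49, 47, 56]; 199 [49, 46, 56]; 200 [49, 46, 56]; 201 [49, 45, 56]; 202 [49, 46, 57]; 203 [50, 46, 57]; 204 [50, 46, 58]; 205 [49, 45, 57]; 206 [49, 45, 57]; 207 [49, 45, 57]; 208 [49, 45, 57]; 209 [49, 45, 57]; 210 [49, 45, 58]; 211 [49, 45, 58]; 212 [50, 45, 59]; 213 [53, 48, 64]; 214 [65, 55, 81]; 215 [80, 65, 103]; 216 [90, 72, 116]; 217 [93, 75, 120]; 218 [94, 75, 121]; 219 [94, 76, 121]; 220 [94, 76, 121]; 221 [95, 76, 122]; 222 [102, 81, 131]; 223 [119, 94, 152]; 224 [139, 109, 176]; 225 [152, 119, 191]; 226 [156, 122, 197]; 227 [157, 122, 198]; 228 [156, 120, 198]; 229 [155, 118, 197]; 230 [153, 116, 196]; 231 [150, 112, 195]; 232 [146, 106, 193]; 233 [142, 100, 191]; 234 [139, 94, 191]; 235 [138, 92, 192]; 236 [137, 92, 191]; 237 [136, 91, 190]; 238 [132, 89, 185]; 239 [125, 85, 175]; 240 [113, 79, 160]; 241 [105, 78, 145]; 242 [112, 95, 14
[... 168 characters left out ...]
9]; 251 [150, 150, 151]; 252 [147, 147, 149]; 253 [146, 145, 147]; 254 [144, 144, 146]; 255 [143, 143, 145]; 256 [142, 142, 144]; 257 [141, 141, 143]; 258 [141, 141, 143]; 259 [140, 140, 142]; 260 [139, 139, 141]; 261 [138, 138, 140]; 
205 x-.05 0.0921 x-.064 0.1029
208 x-.05 0.0892 x-.064 0.1003
211 x-.05 0.0863 x-.064 0.0976
214 x-.05 0.0833 x-.064 0.0949
217 x-.05 0.0803 x-.064 0.0922
220 x-.05 0.0773 x-.064 0.0894
223 x-.05 0.0742 x-.064 0.0866
226 x-.05 0.0711 x-.064 0.0837
229 x-.05 0.0679 x-.064 0.0808
232 x-.05 0.0647 x-.064 0.0779
235 x-.05 0.0614 x-.064 0.0749
238 x-.05 0.0581 x-.064 0.0719
241 x-.05 0.0548 x-.064 0.0688
244 x-.05 0.0513 x-.064 0.0657
247 x-.05 0.0479 x-.064 0.0625
```

```bash
python3 - <<'E'
from h import *
s=monitor.read_state();z=s['tool_pos'];delta((z[0]-.01,z[1],.31));delta((.526,-.0545,.31))
E
```

```text
now [ 0.4667 -0.095   0.166 ] t 13.2 w 1.0016179696859608 shift [-0.1167 -0.0042  0.0848] turn [ 1.13    0.6331 -0.381 ]
now [ 0.4667 -0.095   0.166 ] t 13.2 w 1.0016179696859608 shift [-0.0722  0.0339  0.1398] turn [ 1.13    0.6331 -0.381 ]
```

jog_arm(
  rows=[
    [-0.04,-0.001,0.028,0,0,0,100],
    [-0.08,-0.003,0.057,0,0,0,70],
    [-0.117,-0.004,0.085,0,0,0,70],
    [-0.117,-0.004,0.085,0.28,0.16,-0.095,70],
    [-0.072,0.034,0.14,1.13,0.633,-0.381,70],
    [-0.072,0.034,0.14,1.13,0.633,-0.381,70],
    [-0.072,0.034,0.14,1.13,0.633,-0.381,70],
    [-0.072,0.034,0.14,1.13,0.633,-0.381,70],
    [-0.072,0.034,0.14,1.13,0.633,-0.381,70],
    [-0.072,0.034,0.14,1.13,0.633,-0.381,70],
    [-0.072,0.034,0.14,1.13,0.633,-0.381,70],
    [-0.072,0.034,0.14,1.13,0.633,-0.381,70],
    [-0.072,0.034,0.14,1.13,0.633,-0.381,70],
    [-0.072,0.034,0.14,1.13,0.633,-0.381,70],
    [-0.072,0.034,0.14,1.13,0.633,-0.381,70],
  ],
)

```text
time: 14.7
tool_pos: [0.528, -0.0556, 0.3113]
tcp_rot: [0.883, 1.382, -0.883]
wrist_force: [-0.0, -0.4, -0.4]
width: 0.699
```

```bash
python3 - <<'E'
from h import *
delta((.526,-.0545,.189))
w,p,T=snap('wrist','w4')
print([np.round(proj(p,T,np.array([.5515,-.108,z])+r*PY)) for r,z in((.06,.229),(.06,.179),(.154,.223))])
cv2.imwrite('pics/w4c.png',cv2.resize(w[80:330,130:380],(600,600)))
E
```

```text
now [ 0.528  -0.0556  0.3113] t 14.7 w 0.6987603798636297 shift [ 0.1223 -0.0016 -0.0021] turn [-0.0016  0.0016 -0.0016]
[array([249., 195.]), array([249., 177.]), array([248.,  67.])]
```

View pics/w4c.png

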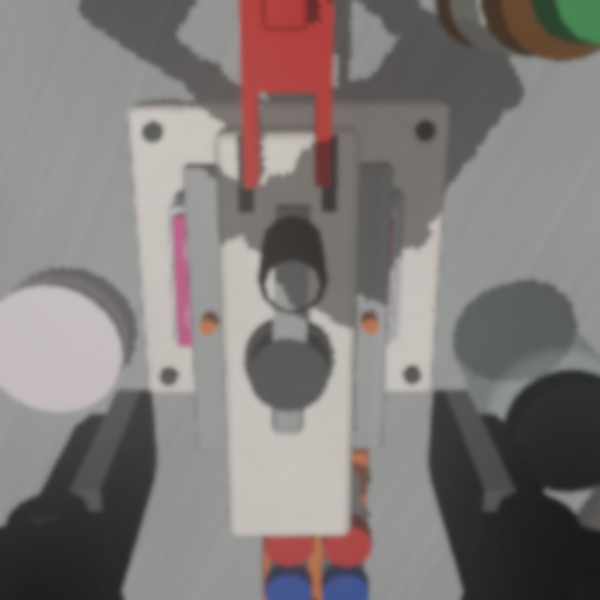

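jog_arm(
  rows=[
    [0.04,0,0,0,0,0,70],
    [0.08,0,0,0,0,0,70],
    [0.11,0,0,0,0,0,70],
    [0.122,0,0,0,0,0,70],
    [0.122,0,0,0,0,0,70],
    [0.122,0,0,0,0,0,0],
    [0.122,0,0,0,0,0,0],
    [0.122,0,0,0,0,0,0],
    [0.122,0,0,0,0,0,0],
    [0.122,0,0,0,0,0,0],
    [0.122,0,0,0,0,0,0],
    [0.122,0,0,0,0,0,0],
  ],
  force=40,
)

```text
time: 15.95
tool_pos: [0.5293, -0.0557, 0.1917]
tcp_rot: [0.883, 1.378, -0.88]
wrist_force: [-1.4, 0.6, 7.2]
width: 0.267
```

jog_arm(
  rows=[
    [0,0.006,0.0003,0,0,0,0],
    [0,0.0119,0.0012,0,0,0,0],
    [0,0.0234,0.0047,0,0,0,0],
    [0,0.0339,0.0105,0,0,0,0],
    [0,0.043,0.0182,0,0,0,0],
    [0,0.0505,0.0276,0,0,0,0],
    [0,0.0559,0.0383,0,0,0,0],
    [0,0.0591,0.0498,0,0,0,0],
    [0,0.06,0.0618,0,0,0,0],
    [0,0.0584,0.0736,0,0,0,0],
    [0,0.0546,0.085,0,0,0,0],
    [0,0.0546,0.085,0,0,0,0],
  ],
)

```text
time: 17.15
tool_pos: [0.6126, -0.1106, 0.1917]
tcp_rot: [0.882, 1.383, -0.884]
wrist_force: [-9.4, -2.8, 3.9]
width: 0.268
```

```bash
cat >> h.py <<'E'
def shiftto(th,K0):
    "shift in tool axes to crank angle th, K0 = TCP xyz when knob at th=0"
    s=monitor.read_state();M=R.from_rotvec(s['tcp_rot']);o=[]
    d=s['tool_pos']-np.array(K0); c=np.array([0,0,0])-.06*PY+np.array(K0); e=s['tool_pos']-c
    print('pos',s['tool_pos'].round(4),'t',s['time'],'F',s['wrist_force'].round(1),'theta now',np.arctan2(e@PX,e@PY)%(2*np.pi),'r',np.hypot(e@PX,e@PY))
    for t in th: o.append(M.inv().apply(c+.06*(np.sin(t)*PX+np.cos(t)*PY)-s['tool_pos']).round(4).tolist())
    for t,x in zip(th,o):print(round(t,2),x)
E
python3 - <<'E'
from h import *
shiftto(np.arange(2.2,5.1,.2),(.5293,-.0557,.1915))
E
```

```text
pos [ 0.6126 -0.1106  0.1917] t 17.15 F [-9.4 -2.8  3.9] theta now 2.016320142596991 r 0.05793159563055139
2.2 [0.0003, -0.0038, 0.0103]
2.4 [0.0003, -0.0117, 0.0193]
2.6 [0.0003, -0.0213, 0.0265]
2.8 [0.0003, -0.0321, 0.0316]
3.0 [0.0003, -0.0438, 0.0345]
3.2 [0.0003, -0.0557, 0.035]
3.4 [0.0003, -0.0676, 0.0331]
3.6 [0.0003, -0.0788, 0.0289]
3.8 [0.0003, -0.089, 0.0226]
4.0 [0.0003, -0.0977, 0.0143]
4.2 [0.0003, -0.1046, 0.0045]
4.4 [0.0003, -0.1094, -0.0064]
4.6 [0.0003, -0.1119, -0.0181]
4.8 [0.0003, -0.1121, -0.0301]
5.0 [0.0003, -0.1098, -0.0419]
```

jog_arm(
  rows=[
    [0,-0.005,0.0103,0,0,0,0],
    [0,-0.013,0.0193,0,0,0,0],
    [0,-0.0228,0.0265,0,0,0,0],
    [0,-0.0336,0.0316,0,0,0,0],
    [0,-0.0453,0.0345,0,0,0,0],
    [0,-0.0572,0.035,0,0,0,0],
    [0,-0.069,0.0331,0,0,0,0],
    [0,-0.0803,0.0289,0,0,0,0],
    [0,-0.0905,0.0226,0,0,0,0],
    [0,-0.0992,0.0143,0,0,0,0],
    [0,-0.1061,0.0045,0,0,0,0],
    [0,-0.1109,-0.0064,0,0,0,0],
    [0,-0.1134,-0.0181,0,0,0,0],
    [0,-0.1138,-0.024,0,0,0,0],
    [0,-0.1138,-0.024,0,0,0,0],
    [0,-0.1138,-0.024,0,0,0,0],
  ],
)

```text
time: 18.75
tool_pos: [0.4978, -0.1359, 0.1918]
tcp_rot: [0.881, 1.387, -0.884]
wrist_force: [-5.2, 0.1, 5.3]
width: 0.266
```

```bash
python3 - <<'E'
from h import *
shiftto([4.7],(.5280,-.0564,.1915))
a,p,T=snap('top','t5');b,pb,Tb=snap('scene','s5')
E
```

```text
pos [ 0.4978 -0.1359  0.1918] t 18.75 F [-5.2  0.1  5.3] theta now 4.723643251772312 r 0.06098371741815398
4.7 [0.0003, 0.001, 0.0014]
```

jog_arm(
  rows=[
    [0,0,0,0,0,0,45],
    [0,0,0,0,0,0,45],
    [0,0,0,0,0,0,45],
    [0,0,0,0,0,0,45],
    [-0.02,0,0,0,0,0,45],
    [-0.06,0,0,0,0,0,45],
    [-0.1,0,0,0,0,0,45],
    [-0.14,0,0,0,0,0,45],
    [-0.14,0,0,0,0,0,100],
  ],
)

```text
time: 19.75
tool_pos: [0.5017, -0.1372, 0.3393]
tcp_rot: [0.882, 1.375, -0.88]
wrist_force: [0.5, -0.5, 1.0]
width: 0.603
```

```bash
python3 - <<'E'
from h import *
for hd,el,d in((-15,30,.2),(-10,30,.2)):
    t=np.array([.5025,-.131,.08]);h=np.radians(hd)
    C=t-d*np.array([np.cos(h),np.sin(h),-np.tan(np.radians(el))]);look(C,hd,el)
E
```

```text
now [ 0.5017 -0.1372  0.3393] q [-0.31 -0.09  1.79 -0.    1.43 -0.75] TCP [ 0.461 -0.121  0.143] axes [ 0.63 -0.17 -0.76] [ 0.26  0.97 -0.  ] shift [ 0.196 -0.031 -0.033] turn [-0.835 -0.657  0.308]
now [ 0.5017 -0.1372  0.3393] q [-0.31 -0.09  1.79 -0.    1.43 -0.75] TCP [ 0.46  -0.125  0.143] axes [ 0.64 -0.11 -0.76] [ 0.17  0.98 -0.  ] shift [ 0.196 -0.033 -0.03 ] turn [-0.918 -0.647  0.339]
```

jog_arm(
  rows=[
    [0,-0.031,-0.033,-0.835,-0.657,0.308,100],
    [0,-0.031,-0.033,-0.835,-0.657,0.308,100],
    [0,-0.031,-0.033,-0.835,-0.657,0.308,100],
    [0,-0.031,-0.033,-0.835,-0.657,0.308,100],
    [0,-0.031,-0.033,-0.835,-0.657,0.308,100],
    [0,-0.031,-0.033,-0.835,-0.657,0.308,100],
    [0,-0.031,-0.033,-0.835,-0.657,0.308,100],
    [0,-0.031,-0.033,-0.835,-0.657,0.308,100],
    [0,-0.031,-0.033,-0.835,-0.657,0.308,100],
    [0,-0.031,-0.033,-0.835,-0.657,0.308,100],
    [0.04,-0.031,-0.033,-0.835,-0.657,0.308,100],
    [0.08,-0.031,-0.033,-0.835,-0.657,0.308,100],
    [0.12,-0.031,-0.033,-0.835,-0.657,0.308,100],
    [0.15,-0.031,-0.033,-0.835,-0.657,0.308,100],
    [0.175,-0.031,-0.033,-0.835,-0.657,0.308,100],
    [0.185,-0.031,-0.033,-0.835,-0.657,0.308,100],
    [0.185,-0.031,-0.033,-0.835,-0.657,0.308,100],
  ],
)

```text
time: 21.45
tool_pos: [0.4671, -0.1223, 0.1566]
tcp_rot: [0.114, 0.862, -0.245]
wrist_force: [0.2, 0.6, -0.3]
width: 1.002
```

```bash
python3 - <<'E'
from h import *
w,p,T=snap('wrist','w5');np.savez('pics/w5.npz',w=w,T=T)
s=monitor.read_state();print(s['tool_pos'],s['q'].round(2),s['wrist_force'].round(1));print(T.round(3))
r=cv2.rotate(w,cv2.ROTATE_180);cv2.imwrite('pics/w5r.png',cv2.resize(r,(768,576),interpolation=2))
E
```

```text
[ 0.46727877 -0.1224422   0.15755556] [-0.35 -0.47  2.57  0.16  0.35 -1.79] [-0.1  0.2  0.3]
[[ 0.259  0.49   0.832  0.317]
 [ 0.966 -0.132 -0.223 -0.081]
 [ 0.     0.861 -0.508  0.211]
 [ 0.     0.     0.     1.   ]]
```

View pics/w5r.png

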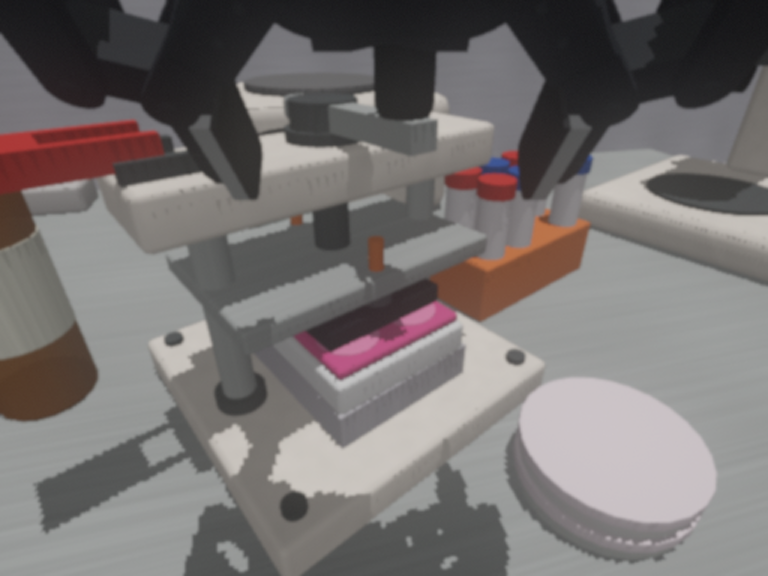

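```bash
cat >> gap.py <<'E'
def rod(w,T,p):
    r=cv2.rotate(w,cv2.ROTATE_180);h=cv2.cvtColor(r,cv2.COLOR_BGR2HSV)
    m=cv2.inRange(h,(3,120,60),(18,255,255));m[:130]=0;m[190:]=0;m[:,:235]=0;m[:,330:]=0
    n,l,st,c=cv2.connectedComponentsWithStats(m);i=1+np.argmax(st[1:,4]);x,y,ww,hh,A=st[i]
    u=x+(ww-1)/2
    # subpixel: orange-ness (R-B) profile down the middle columns
    q=r[y-6:y+hh+6,int(u)-1:int(u)+2].astype(float);q=(q[:,:,2]-q[:,:,0]).mean(1);hm=np.median(q[7:-7])/2
    k=np.flatnonzero(q>hm);a,b=k[0],k[-1];y0=y-6+a-(q[a]-hm)/(q[a]-q[a-1]);y1=y-6+b+(q[b]-hm)/(q[b]-q[b+1])
    # base on near side of rod, radius R ~ half width
    zt=vert(p,T,511-u,383-y0,-.04);zb=vert(p,T,511-u,383-y1,-.04)
    print('rod',st[i].tolist(),'rows',y0.round(2),y1.round(2),'top',np.round(zt,4),'base',np.round(zb,4),'h',round(zt[1]-zb[1],4))
E
python3 - <<'E'
from gap import *
p=imaging.camera_params('wrist')
for n in('w3','w5'):
    d=np.load(f'pics/{n}.npz');rod(d['w'],d['T'],p)
d=np.load('pics/w5.npz')
for n,u,v in(('boltL',294,505),('boltR',515,356),('boltBackL',174,338)):
    X=onz(p,d['T'],511-u/1.5,383-v/1.5,.027)-C0;print(n,X@PX,X@PY)
for o in wristgap(d['w'],d['T'],p,-.064,220,290):print(*o)
E
```

```text
rod [303, 154, 10, 17, 137] rows 152.87 171.01 top [-0.003  0.131] base [-0.005   0.1158] h 0.0153Traceback (most recent call last):
  File "<stdin>", line 4, in <module>
  File "gap.py", line 21, in rod
    k=np.flatnonzero(q>hm);a,b=k[0],k[-1];y0=y-6+a-(q[a]-hm)/(q[a]-q[a-1]);y1=y-6+b+(q[b]-hm)/(q[b]-q[b+1])
                                                                                                    ~^^^^^
IndexError: index 30 is out of bounds for axis 0 with size 30
```

```bash
python3 - <<'E'
from gap import *
p=imaging.camera_params('wrist')
for n,u in(('w3',307),('w5',250)):
    d=np.load(f'pics/{n}.npz');r=cv2.rotate(d['w'],cv2.ROTATE_180).astype(int)
    q=r[145:195,u-1:u+2].mean(1);print(n,[(145+i,int(x[2]-x[0]),int(x.mean())) for i,x in enumerate(q)])
    h=cv2.inRange(cv2.cvtColor(r.astype(np.uint8),cv2.COLOR_BGR2HSV),(3,120,60),(18,255,255));h[:145]=0;h[190:]=0;h[:,:235]=0;h[:,330:]=0
    ys,xs=np.nonzero(h);print(xs.min(),xs.max(),ys.min(),ys.max(),[int((xs==c).sum()) for c in range(xs.min(),xs.max()+1)])
d=np.load('pics/w5.npz')
for n,u,v in(('boltL',294,505),('boltR',515,356),('boltBackL',174,338)):
    X=onz(p,d['T'],511-u/1.5,383-v/1.5,.027)-C0;print(n,X@PX,X@PY)
for o in wristgap(d['w'],d['T'],p,-.064,220,290):print(*o)
for v in(155,157,159,180,182,184):print(v,vert(p,d['T'],511-250,383-v,-.04))
E
```

```text
w3 [(145, 1, 93), (146, 1, 93), (147, 1, 91), (148, 1, 91), (149, 0, 91), (150, 1, 90), (151, 1, 90), (152, 7, 93), (153, 41, 104), (154, 84, 119), (155, 107, 125), (156, 113, 127), (157, 110, 122), (158, 98, 110), (159, 82, 96), (160, 73, 89), (161, 71, 88), (162, 72, 87), (163, 72, 87), (164, 71, 87), (165, 72, 88), (166, 72, 87), (167, 73, 87), (168, 73, 87), (169, 72, 88), (170, 63, 94), (171, 36, 116), (172, 11, 141), (173, 2, 152), (174, 0, 153), (175, 0, 151), (176, 0, 145), (177, 0, 133), (178, 0, 118), (179, 1, 108), (180, 0, 105), (181, 1, 104), (182, 1, 102), (183, 0, 101), (184, 1, 100), (185, 1, 99), (186, 1, 97), (187, 2, 94), (188, 2, 85), (189, 3, 71), (190, 3, 61), (191, 4, 59), (192, 3, 59), (193, 4, 59), (194, 4, 59)]
303 312 154 170 [15, 15, 17, 17, 17, 17, 16, 14, 6, 3]
w5 [(145, 0, 86), (146, 0, 86), (147, 0, 86), (148, 0, 85), (149, 1, 85), (150, 0, 85), (151, 0, 87), (152, 0, 87), (153, 1, 86), (154, 1, 86), (155, 2, 86), (156, 10, 84), (157, 31, 80), (158, 49, 75), (159, 57, 74), (160, 59, 74), (161, 60, 76), (162, 63, 77), (163, 64, 78), (164, 65, 78), (165,
[... 1282 characters left out ...]
4 0.0074 0.0674 0.0066
265 212 232 -0.0096 0.0746 0.0025 0.0677 0.0068
270 209 230 -0.015 0.0752 -0.0027 0.0671 0.0081
275 207 227 -0.0205 0.0748 -0.0079 0.0674 0.0073
280 205 224 -0.0262 0.0744 -0.0133 0.0678 0.0066
285 202 222 -0.032 0.075 -0.0188 0.0671 0.0079
155 (np.float64(-0.00312686506890917), np.float64(0.12221451364356742))
157 (np.float64(-0.0030937525562073427), np.float64(0.12062934662056778))
159 (np.float64(-0.003060404451796276), np.float64(0.11903290131700509))
180 (np.float64(-0.002695368456618945), np.float64(0.10155784507547858))
182 (np.float64(-0.002659120185707997), np.float64(0.09982256257951877))
184 (np.float64(-0.00262260201041375), np.float64(0.09807435918167484))
```

```bash
python3 - <<'E'
from gap import *
p=imaging.camera_params('wrist')
res={}
for n,lo,hi in(('w3',277,330),('w5',232,287)):
    d=np.load(f'pics/{n}.npz');r=cv2.rotate(d['w'],cv2.ROTATE_180).astype(float)
    m=pink(r.astype(np.uint8));m[:195]=0;m[262:]=0
    F=[];B=[]
    for c in range(lo,hi):
        k=np.flatnonzero(m[:,c]);y=k[0];q=r[y-8:y+7,c,2]; # red channel step: foot edge
        a,b=q[:5].mean(),q[11:14].mean();t=(a+b)/2;j=np.flatnonzero(q>t)[0];F.append((c,y-8+j-(q[j]-t)/(q[j]-q[j-1])))
        y=k[-1];q=r[y-3:y+9,c,1];t=(q.min()+q[:].max())/2;j=np.flatnonzero(q>t)[0] if q[0]<t else 3;B.append((c,y-3+j-.5))
    for nm,P,x in(('foot',F,-.05),('matlow',B,-.064)):
        P=np.array(P);f=np.polyfit(P[:,0],P[:,1],1);res_=P[:,1]-np.polyval(f,P[:,0]);k=abs(res_)<1.;f=np.polyfit(P[k,0],P[k,1],1)
        z=[vert(p,d['T'],511-c,383-np.polyval(f,c),x)[1] for c in(lo,(lo+hi)/2,hi)]
        print(n,nm,f.round(3),k.sum(),len(k),np.round(z,4))
E
```

```text
w3 foot [-2.35000e-01  2.86127e+02] 53 53 [0.0829 0.083  0.0831]
w3 matlow [-2.61000e-01  3.22623e+02] 53 53 [0.067  0.0667 0.0664]
w5 foot [ -0.491 342.607] 53 55 [0.0733 0.0736 0.0739]
w5 matlow [ -0.518 370.872] 55 55 [0.0671 0.0668 0.0664]
```

```bash
python3 - <<'E'
from gap import *
o=[]
for n,x,y in(('w3',225,145),('w5',195,145)):
    r=cv2.rotate(np.load(f'pics/{n}.npz')['w'],cv2.ROTATE_180)
    o.append(cv2.resize(r[y:y+110,x:x+130],(400,338),interpolation=cv2.INTER_NEAREST))
cv2.imwrite('pics/cmp.png',np.hstack(o))
E
```

```text
(no output)
```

View pics/cmp.png

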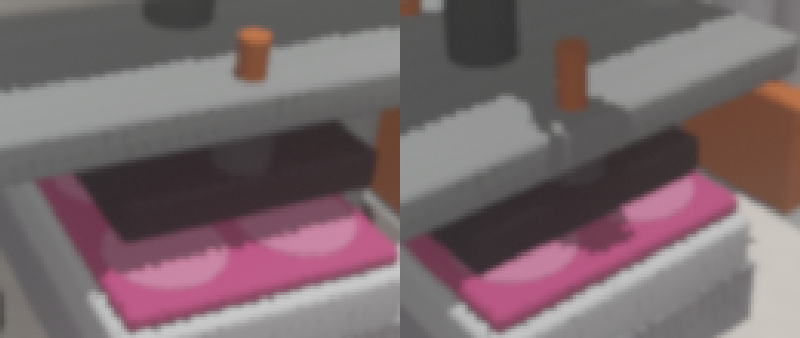

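jog_arm(
  rows=[
    [-0.03,0,0.026,0,0,0,100],
    [-0.06,0,0.052,0,0,0,100],
    [-0.09,0,0.078,0,0,0,100],
    [-0.12,0,0.1,0,0,0,100],
    [-0.12,0,0.1,0,0,0,100],
    [-0.12,0,0.1,0,0,0,100],
  ],
)

```text
time: 22.1
tool_pos: [0.4664, -0.1223, 0.3173]
tcp_rot: [0.112, 0.856, -0.246]
wrist_force: [-0.7, -0.8, -0.9]
width: 1.001
```

```bash
python3 - <<'E'
from h import *
s=monitor.read_state();print(s['tool_pos'],s['wrist_force'].round(1))
a,p,T=snap('top','tf');b,_,_=snap('scene','sf')
cv2.imwrite('pics/fin.png',np.hstack([cv2.resize(a[130:290,120:410],(400,220)),cv2.resize(b[80:330,150:400],(400,220))]))
cv2.imwrite('pics/fin.png',cv2.resize(b[70:340,140:400],(780,600)))
old=cv2.imread('pics/top.png')
for n,lo,hi in(('green',(45,100,40),(80,255,255)),('teal',(85,120,40),(96,255,255)),('red',(0,150,80),(6,255,255)),('pink',(140,60,80),(172,255,255))):
    print(n,[c for _,c in blobs(old,lo,hi)],'->',[c for _,c in blobs(a,lo,hi)])
E
```

```text
[ 0.466414   -0.12225065  0.3172926 ] [-0.7 -0.8 -0.9]
green [[235.6, 192.5]] -> [[235.6, 192.4]]
teal [[149.1, 197.5]] -> [[149.2, 197.5]]
red [[385.2, 159.8], [360.3, 171.8], [366.6, 183.9], [276.8, 227.8]] -> [[385.2, 159.9], [360.2, 171.9], [366.5, 184.0], [264.6, 233.8]]
pink [[300.2, 192.3], [321.6, 231.8]] -> [[300.4, 192.4], [316.0, 234.4]]
```

View pics/fin.png

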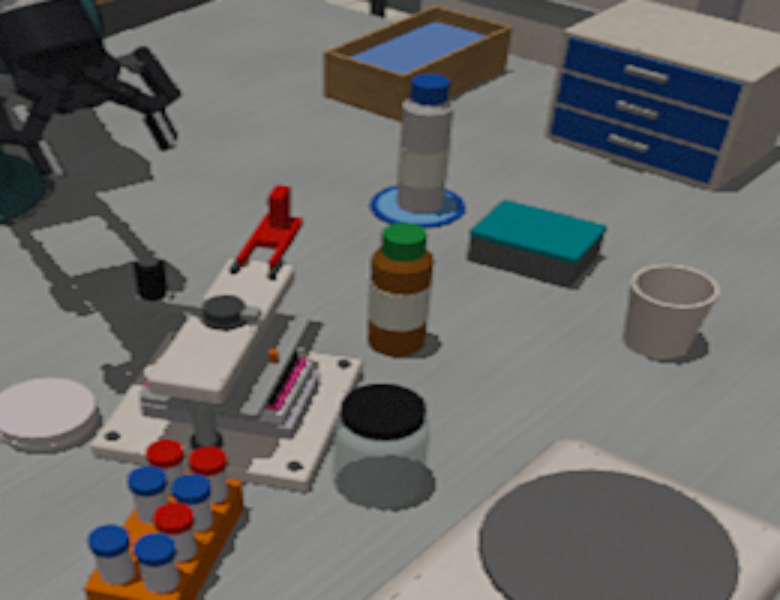

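```bash
python3 -c "
from workcell import finish_job; print(finish_job())"
```

```text
the job is handed in; nothing more can be done
None
```

I handed the job in at about 22 s on the robot's clock. The two spring readings below agree only to about 1 mm, so the quarter turn is within roughly 0.1–0.15 rad.

- **Bottle:** it stands upright at the centre of the blue mat, confirmed in the scene pictures after release and at the end.
- **Lock bar:** pulled 34 mm until it hit its stop, which showed as about 26 N with no further movement. It had started about 4 mm out.
- **Crank:** wound clockwise to about 4.72 rad by the arm's position, then let go. At that angle the carriage should have dropped about 15.0 mm, and the rod bases in the wrist pictures showed 14.8 mm.
- **Foot:** the wrist pictures show it resting on the mat, with both orange rods standing further out than before.
- **Spring compression (target about 5 mm):** I wound in one go past the estimated contact, intending to look and then finish. The look showed I was already at the target.
  - The drop of the foot's edge (9.4 mm) gives about 5.5 mm of compression.
  - The rise of the rods gives about 4.2–4.6 mm.
  - I took the average, about 5 mm, and made no further correction.
- **Everything else:** the lower edge of the sealing mat measured the same before and after winding, so the plate did not shift lengthwise. The amber bottle, the tip box and the rack's red caps were unchanged to within 0.1 pixel in the top view. I checked the jar and petri dishes only by eye in the last picture.
- **Robot:** it ended clear of everything, with the gripper open and about 1 N at the wrist.

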